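Shut the recessed bench gas valve with its T-key

ROBOT

A 6-joint arm with a two-finger parallel gripper is mounted at the origin on a cart in front of the work surface, level with it; the furniture and walls round the work are solid. World frame = base frame: x ahead of the robot, y to its left, z up, the work surface at z = 0. Lengths are in m, angles in degrees, forces in N, time in s.
With the tool pointing down it reaches from about 0.375 to 0.975 m from the base axis. Payload 3.8 kg.
Tool frame: the origin (TCP) lies on the centre line of the jaws, within the pads' length; the fingertips stand 8 mm ahead of it and the grasp point (between the pads) lies 11 mm behind it; z points along the fingers, y is the line along which they close (so a half turn about z gives the same grasp; the last joint's range is limited). The gripper opens to 88 mm and grips with 3 to 60 N. Pads are 18 mm wide; open, the fingers measure 123 mm over their backs; the gripper's body (75 mm by 187 mm) begins 45 mm behind the grasp point.
Start: joints at [60.968, 15.12, 91.902, -0, 72.978, -2.114], TCP at [0.306, 0.602, 0.247] pointing down, gripper open.
Joint ranges: [-150.88, 150.88], [-54.13, 125.18], [17.81, 147.31], [-75.09, 255.09], [0, 152.58], [-146.25, 146.25]. Speed limits (degrees/s): [147.25, 147.25, 180, 180, 180, 180].

INTERFACE

Orientations are given as a 3x3 rotation matrix whose columns are the frame's x, y, z axes.
In Python, from plant import manip, viewer, job gives the robot as it stands. The module is installed in compiled form; this text tells all that it offers.
- The arm moves only by the tool arm_command, never from a script. Its argument "moves" is a list of rows, each an object of numbers: "dx", "dy", "dz": the shift along the tool's x, y, z scaled (see below); "rx", "ry", "rz": the turn, a rotation vector about the tool's x, y, z scaled (see below); "claw": the closure in counts, from 0 (fully open) to 255 (shut). In form: [{"dx": .., "dy": .., "dz": .., "rx": .., "ry": .., "rz": .., "claw": ..}, ...]. A call has 1 to 8 rows; each row shifts and turns the commanded pose from where the row before left it, along the tool's axes as they then stand; what a row does not reach is not made up. The controller multiplies each number of a shift by 0.3 m and each number of a turn by pi/4 rad. A row lasts 1/10 s, in which the tool goes at most 50 mm and 8.59 degrees, less where a joint would pass 70% of its speed; a pose out of reach is approached as far as the arm can. A call with a number of a shift or a turn outside -1 to 1 is refused whole. A call with a gripper value outside its range is refused whole. The fingers move at their own pace and stop on an object; "newtons" is the grip in N (left out, the last holds). Time passes only in rows, so rows that do not move let the fingers close. It gives the time, the measured TCP pose, the force, the opening and the grip force at its end, in the units of the state.
- manip.state(): the state, without advancing time (a new reading comes with each control period).
- viewer.snapshot(name): name is "scene" or "top" or "wrist"; returns (picture, depth): 400x640x3 uint8, red, green, blue; 400x640 float32, m along the optical axis (not along the pixel's ray), 0 where there is no reading.
- viewer.camera_params(name): a dict with "mtx" (3x3 intrinsics, pixels), "cam_to_world" (4x4, takes a point from camera to world coordinates). Camera axes: x right, y down, z forward; pixel columns grow to the right and rows downward; lengths in m; the calibration is good to about 2 mm. A picture is of the moment at which its call begins: read the wrist's pose just before it. camera_params takes no time and is no camera call; for the wrist camera it gives the pose at the moment of the call.
- job.job_done(): hands the job in; it is judged then, once.
The state is a dict: "time": time; "joint_positions": joint angles; "qvel": joint speeds; "tau": joint torques, N m; "tcp_pos": TCP position; "orientation": TCP orientation; "contact_force": force on the tool from outside, world axes, zero at the start; "ft_torque": the same for the moment, N m; "gripper_width": finger opening in m; "grasp_force": force on a finger pad.
Only numpy, scipy, OpenCV 4.12 (cv2) and the standard library are available. Lean on these libraries where they do the work, as an engineer would, in place of code of your own. Each camera call takes 0.05 s, during which the arm holds its last target. There are 200 camera calls.

TASK

Shut the gas valve on the bench with its T-handled key: take the key out of the square stand, lower it down the valve's round tower until its socket sits fully over the square stem at the bottom, and turn the stem clockwise (seen from above) as far as it goes. Then put the key back upright in the stand, right down in its pocket, and let go. Leave the bottle, jar lid, dish and timer standing round it where they are.

Things in the scene. Friction and masses are not known exactly. Their poses are not given: they have to be found in the camera images.
- valve: Gas isolating valve, fixed to the bench. Grey base plate 100 x 100 x 10 mm and body 30 mm high, copper pipes leaving it along its own +y and -y and going into the bench (172 mm over all along y); on it a round aluminium tower, 68 mm outside, top at 115 mm, with an open vertical shaft 46 mm across in its middle that is 85 mm deep: its floor is 30 mm above the bench. Origin: underside, on the tower's axis; z up.
- stem_top (a point): Centre of the top of the square stem that stands in the middle of the shaft, 52 mm above the bench and 63 mm below the tower's mouth. The stem is 16 mm square, its faces square to this point's x and y axes (which turn with the stem): 16 mm of square, then a 6 mm taper on top. The key's foot rests on the shaft floor, 22 mm below this point, when fully engaged. The valve's own x axis is this point's x axis at joint 0.
- stem (a joint): Angle of the stem in rad: grows clockwise seen from above; 0 = fully open (black pointer on the tower's mouth, which turns with the stem, points along the valve's -y, beside a pipe), 1.57 = shut, against a hard stop (pointer along the valve's -x, the front). It starts partly open, between 0.35 and 0.75; stays where it is left, turns against about 0.08 N m of friction. The key has about 0.2 rad of play on the stem each way.
- key_stand: Key stand, fixed to the bench: dark steel base plate 100 x 85 x 10 mm with an upright square tube 58 mm outside, 46 mm inside, top at 75 mm, open at the top. Origin: underside, on the tube's axis.
- pocket_floor (a point): Centre of the floor of the stand's square pocket, 10 mm above the bench, 65 mm below its rim.
- key_bar (a point): Centre of the cross bar of the loose steel T-key (about 0.3 kg), the place to grip it. The bar runs along this point's x axis, 116 mm over its 23 mm knobbed ends; between them it is 16 mm wide (y) and 18 mm high with flat upright sides. z points up along the rod, 14 mm thick, which runs down from here. The key stands upright in the stand's pocket at the start, its bar 150 mm above the bench.
- key_foot (a point): Centre of the key's lower end, 140 mm below the middle of the bar; same axes. The foot is an eight-sided socket, 29 mm across its flats (36 mm across its corners) and 34 mm high, with a square hole 19 mm wide and 26 mm deep, open below, its sides along x and y: it fits the stem in four ways, a quarter turn apart.
- dye_bottle: Bystander: brown bottle with a black cap, 44 mm wide, 85 mm high, origin at its underside.
- jar_lid: Bystander: white screw lid of a jar lying flat, 112 mm across, 22 mm high.
- petri_dish: Bystander: round covered dish, 60 mm across, 15 mm high.
- bench_timer: Bystander: white timer, 66 x 66 x 19 mm.
- t_key: The whole loose T-key, 151 mm high (see point key_foot, where its origin lies, and point key_bar).
Things that resemble listed ones, but are neither listed nor needed, are in the scene too. Leave any orange look-alike of the t_key alone.

How it is judged (in metres and radians):
On the way, in this order (a step that is already met when the one before it is completed fails the run):
1. the key's socket is down over the square stem (horizontal distance between key_foot and stem_top below 0.006 m and height (world z) of key_foot below 0.04 m), for 0.2 s.
2. the stem is turned shut with the key still on it (all of step 1 and value of joint stem above 1.45 rad), for 0.2 s.
At the end, for the whole second after the job is handed in: The stem is shut (within about 7 degrees of its stop, joint above 1.45) and the key stands at rest in the stand's pocket: its foot within 15 mm of the pocket's centre and less than 18 mm above the bench, leaning less than 0.2 rad (value of joint stem above 1.45 rad and horizontal distance between key_foot and pocket_floor below 0.015 m and height (world z) of key_foot below 0.018 m and angle between key_foot's own z axis and vertical below 0.2 rad and linear speed of t_key below 0.02 m/s); the robot touches nothing.
It fails at once if the bottle, jar lid, dish or timer is shifted more than 30 mm or the bottle tipped over (distance of any of dye_bottle, jar_lid, petri_dish, bench_timer from where it was at the start of the episode above 0.03 m or angle between dye_bottle's own z axis and vertical above 0.6 rad).
It also fails if it takes over 67 s, if anything falls off the work surface, if the arm or the gripper's body presses on something with over 40 N, if the wrist force passes 120 N, or if a joint passes its speed limit or range.

## Working session

There is one attempt and no reset: what is moved stays moved. The work goes in short steps, Python scripts to look and compute and a tool call to move; the robot and the scene stay as the last step left them, time stands still between calls to the robot, and variables do not carry over. Pictures are saved under pics/ and viewed, at most 10 in all, crops included, and the job is handed in when it is done.

Besides the shell and the picture viewer there is one more tool, called by a JSON object that holds its "api" and its "payload", one argument or row to a line. arm_command: Moves the arm, as the interface text tells. Shifts and turns lie within -1 to 1; 1 stands for 0.3 m of shift or pi/4 rad of turn. Its arguments: {"type":"object","properties":{"moves":{"type":"array"},"newtons":{"type":"number"}},"required":["moves"]}

```bash
mkdir -p pics; cat > h.py <<'E'
import numpy as np, cv2
from plant import manip, viewer, job
def snap(n,f=None):
    P=viewer.camera_params(n); im,d=viewer.snapshot(n)
    if f: cv2.imwrite('pics/'+f,im[:,:,::-1]); np.savez('pics/'+f+'.npz',im=im,d=d,K=P['mtx'],T=P['cam_to_world'])
    return im,d,np.array(P['mtx']),np.array(P['cam_to_world'])
def load(f):
    a=np.load('pics/'+f+'.npz'); return a['im'],a['d'],a['K'],a['T']
def cloud(d,K,T):
    v,u=np.mgrid[:d.shape[0],:d.shape[1]]
    p=np.stack([(u-K[0,2])/K[0,0]*d,(v-K[1,2])/K[1,1]*d,d],-1)
    return p@T[:3,:3].T+T[:3,3]
def ray(u,v,z,K,T):
    r=T[:3,:3]@np.array([(u-K[0,2])/K[0,0],(v-K[1,2])/K[1,1],1]); o=T[:3,3]
    return o+r*(z-o[2])/r[2]
E
python3 - <<'E'
from h import *
s=manip.state(); print(s)
for n in ('scene','top'):
    im,d,K,T=snap(n,n+'0.png'); print(n,K,T.round(3))
E
```

```text
{'time': 0.0, 'joint_positions': array([ 6.09672691e+01,  1.51690239e+01,  9.19785575e+01, -8.20292437e-04,
        7.29754403e+01, -2.11404384e+00]), 'qvel': array([ 0.11362298,  0.07817546, -0.07606719, -0.01817462,  0.05316093,
        0.09462373]), 'tau': array([ 1.08133154e-03, -5.02094007e+01, -3.56887329e+01,  7.30008585e-02,
        2.90820416e-02, -1.69987698e-04]), 'tcp_pos': array([0.30527255, 0.60128318, 0.24541496]), 'orientation': array([[-8.91651791e-01,  4.52720690e-01, -1.03005410e-03],
       [ 4.52721857e-01,  8.91649803e-01, -1.88397347e-03],
       [ 6.55337593e-05, -2.14617633e-03, -9.99997695e-01]]), 'contact_force': array([-0.22321048, -0.72606973,  0.43663862]), 'ft_torque': array([-0.06412815, -0.00686491, -0.10247426]), 'grasp_force': 0.0, 'gripper_width': 0.08826906327131738}
scene [[486.49481849   0.         319.82226607]
 [  0.         486.49481849 202.31969855]
 [  0.           0.           1.        ]] [[ 0.456 -0.556  0.695 -0.516]
 [-0.89  -0.28   0.361 -0.485]
 [-0.006 -0.783 -0.622  1.048]
 [ 0.     0.     0.     1.   ]]
top [[426.36991457   0.         320.17856394]
 [  0.         426.36991457 195.95048935]
 [  0.           0.           1.        ]] [[-0.022 -0.995  0.095  0.385]
 [-1.     0.022 -0.004  0.012]
 [ 0.002 -0.095 -0.996  1.402]
 [ 0.     0.     0.     1.   ]]
```

View pics/scene0.png

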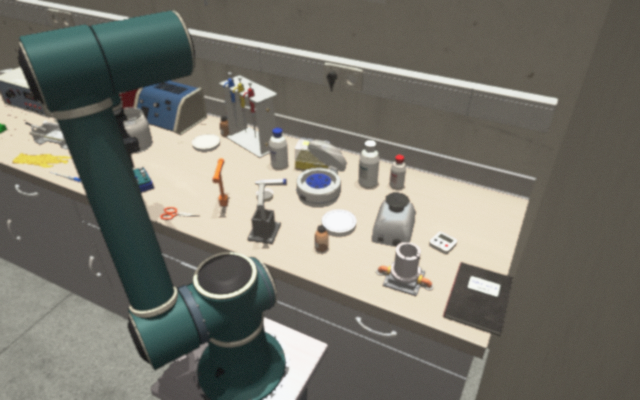

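View pics/top0.png

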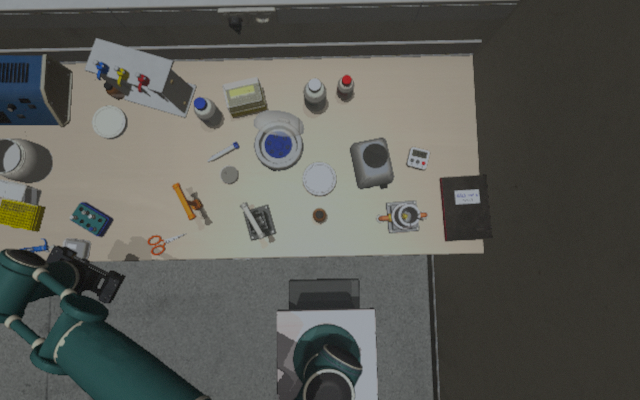

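The pictures show the key in its stand at top (258,222) and scene (263,215). The valve is at top (404,216), with its pipes left and right. The bottle is at (320,215), the lid at (320,179), the timer at (418,158) and the orange look-alike at (187,200).

```bash
python3 - <<'E'
from h import *
im,d,K,T=load('top0.png')
c=cloud(d,K,T)
for n,u,v in [('bottle',320,215),('lid',320,179),('dish',230,175),('timer',418,158),('bench',350,225),('bar',258,222),('body',372,165)]:
    print(n,c[v,u].round(3))
def crop(u0,v0,w,h,s=6): return cv2.resize(im[v0:v0+h,u0:u0+w,::-1],None,fx=s,fy=s,interpolation=cv2.INTER_CUBIC)
cv2.imwrite('pics/crop.png',np.hstack([crop(228,190,60,60),crop(372,185,64,60)]))
# height maps
for nm,(u0,u1,v0,v1),zr in [('bar',(225,290,195,245),(.14,.17)),('tube',(225,290,195,245),(.066,.084)),('tower',(372,440,185,245),(.105,.125))]:
    p=c[v0:v1,u0:u1].reshape(-1,3); p=p[(p[:,2]>zr[0])&(p[:,2]<zr[1])]
    r=cv2.minAreaRect((p[:,:2]*1000).astype(np.float32)); print(nm,len(p),p.mean(0).round(4),r)
E
```

```text
bottle [0.451 0.008 0.08 ]
lid [0.572 0.006 0.024]
dish [0.593 0.301 0.015]
timer [ 0.635 -0.319  0.017]
bench [ 0.421 -0.09  -0.003]
bar [0.434 0.2   0.084]
body [ 0.596 -0.151  0.132]
bar 252 [0.4378 0.2051 0.1577] ((438.0459289550781, 205.50856018066406), (115.62373352050781, 21.750934600830078), 29.512746810913086)
tube 124 [0.4384 0.2051 0.0737] ((437.6608581542969, 206.91616821289062), (58.29325866699219, 58.416831970214844), 14.765216827392578)
tower 241 [ 0.4452 -0.2612  0.115 ] ((445.9561767578125, -260.0867919921875), (65.48470306396484, 66.51630401611328), 27.599374771118164)
```

View pics/crop.png

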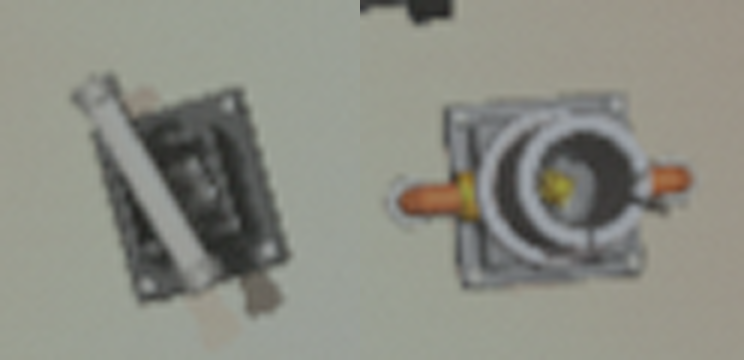

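{"api": "arm_command", "payload": {
  "moves": [
    {"dx":-0.118,"dy":-0.116},
    {"dx":-0.118,"dy":-0.116},
    {"dx":-0.118,"dy":-0.116},
    {"dx":-0.118,"dy":-0.116},
    {"dx":-0.118,"dy":-0.116},
    {"dx":-0.118,"dy":-0.116},
    {"dx":-0.118,"dy":-0.116},
    {"dx":-0.118,"dy":-0.116}
  ]
}}

```text
validation failed for argument at $.mo...
```

{"api": "arm_command", "payload": {
  "moves": [
    {"rz":-0.179},
    {"rz":-0.179},
    {"rz":-0.179},
    {"rz":-0.179},
    {"rz":-0.179},
    {"rz":-0.179},
    {"rz":-0.179},
    {"rz":0}
  ]
}}

```text
validation failed for argument at $.mo...
```

```bash
cat >> h.py <<'E'
def show(tx=None,ty=None,tz=None,ya=None):
    s=manip.state(); R=s['orientation']; p=s['tcp_pos']
    print('t',round(s['time'],2),'tcp',p.round(4),'yang',round(np.degrees(np.arctan2(R[1,1],R[0,1])),2),'z',R[:,2].round(4),'q',s['joint_positions'].round(1),'F',s['contact_force'].round(1),'M',s['ft_torque'].round(2),'w',round(s['gripper_width'],4),'gf',round(s['grasp_force'],1))
    if tx is not None:
        D=R.T@(np.array([tx,ty,tz])-p); print('D tool m',D.round(4),'units',(D/.3).round(4))
    if ya is not None: print('rz units',round((np.degrees(np.arctan2(R[1,1],R[0,1]))-ya)/45,3))
E
python3 - <<'E'
from h import *
show(.438,.2055,.25,119.5)
im,d,K,T=snap('wrist','w1.png'); print(T.round(3),K[0,0])
c=cloud(d,K,T).reshape(-1,3)
p=c[(d.ravel()>0)&(c[:,2]>.14)&(c[:,2]<.165)&(abs(c[:,0]-.438)<.08)&(abs(c[:,1]-.2055)<.08)]
print(len(p),p.mean(0),p[:,2].max(),cv2.minAreaRect((p[:,:2]*1000).astype(np.float32)))
E
```

```text
t 0.1 tcp [0.3053 0.6013 0.2455] yang 63.08 z [-9.0e-04 -1.8e-03 -1.0e+00] q [61.  15.2 92.  -0.  73.  -2.1] F [ 0.1 -0.1 -0.7] M [-0.01 -0.    0.  ] w 0.0881 gf 0.0
D tool m [-0.2975 -0.2929 -0.0039] units [-0.9917 -0.9762 -0.013 ]
rz units -1.254
[[ 0.453  0.858  0.243  0.243]
 [ 0.892 -0.435 -0.125  0.633]
 [-0.001  0.273 -0.962  0.384]
 [ 0.     0.     0.     1.   ]] 311.84929734821156<stdin>:6: RuntimeWarning: Mean of empty slice.
  ret = um.true_divide(
Traceback (most recent call last):
ValueError: zero-size array to reduction operation maximum which has no identity
```

View pics/w1.png

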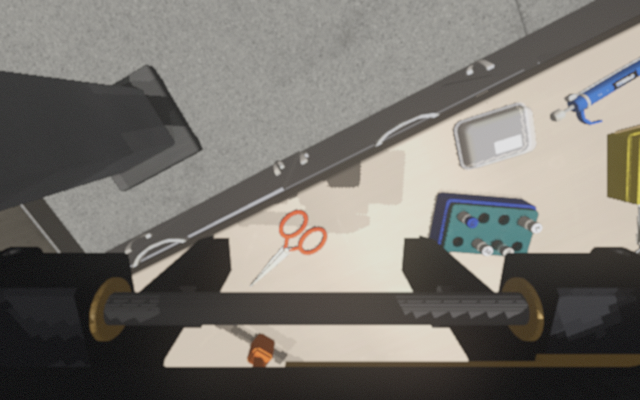

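The arm hasn't moved: the picture still shows scissors at (300,235) and jaws along row 310. The rows probably need all seven fields.

{"api": "arm_command", "payload": {
  "moves": [
    {"dx":-0.118,"dy":-0.116,"dz":0,"rx":0,"ry":0,"rz":0,"claw":0},
    {"dx":-0.118,"dy":-0.116,"dz":0,"rx":0,"ry":0,"rz":0,"claw":0},
    {"dx":-0.118,"dy":-0.116,"dz":0,"rx":0,"ry":0,"rz":0,"claw":0},
    {"dx":-0.118,"dy":-0.116,"dz":0,"rx":0,"ry":0,"rz":0,"claw":0},
    {"dx":-0.118,"dy":-0.116,"dz":0,"rx":0,"ry":0,"rz":0,"claw":0},
    {"dx":-0.118,"dy":-0.116,"dz":0,"rx":0,"ry":0,"rz":0,"claw":0},
    {"dx":-0.118,"dy":-0.116,"dz":0,"rx":0,"ry":0,"rz":0,"claw":0},
    {"dx":-0.118,"dy":-0.116,"dz":0,"rx":0,"ry":0,"rz":0,"claw":0}
  ]
}}

```text
time: 0.95
tcp_pos: [0.4321, 0.2235, 0.2466]
orientation: [[-0.892, 0.452, 0.0], [0.452, 0.892, 0.0], [-0.0, 0.0, -1.0]]
contact_force: [0.2, -0.7, -0.1]
gripper_width: 0.0881
grasp_force: 0.0
```

{"api": "arm_command", "payload": {
  "moves": [
    {"dx":0,"dy":0,"dz":0,"rx":0,"ry":0,"rz":-0.179,"claw":0},
    {"dx":0,"dy":0,"dz":0,"rx":0,"ry":0,"rz":-0.179,"claw":0},
    {"dx":0,"dy":0,"dz":0,"rx":0,"ry":0,"rz":-0.179,"claw":0},
    {"dx":0,"dy":0,"dz":0,"rx":0,"ry":0,"rz":-0.179,"claw":0},
    {"dx":0,"dy":0,"dz":0,"rx":0,"ry":0,"rz":-0.179,"claw":0},
    {"dx":0,"dy":0,"dz":0,"rx":0,"ry":0,"rz":-0.179,"claw":0},
    {"dx":0,"dy":0,"dz":0,"rx":0,"ry":0,"rz":-0.179,"claw":0},
    {"dx":0,"dy":0,"dz":0,"rx":0,"ry":0,"rz":0,"claw":0}
  ]
}}

```text
time: 1.75
tcp_pos: [0.4318, 0.2253, 0.2464]
orientation: [[-0.87, -0.492, -0.0], [-0.492, 0.87, -0.0], [0.001, 0.0, -1.0]]
contact_force: [-0.3, 0.5, -0.9]
gripper_width: 0.0883
grasp_force: 0.0
```

```bash
python3 - <<'E'
from h import *
show(.438,.2055,.25,119.5)
im,d,K,T=snap('wrist','w2.png'); print(T.round(3))
c=cloud(d,K,T).reshape(-1,3)
near=(d.ravel()>0)&(abs(c[:,0]-.438)<.08)&(abs(c[:,1]-.2055)<.08)
for a,b in ((.14,.167),(.065,.085)):
    p=c[near&(c[:,2]>a)&(c[:,2]<b)]
    if len(p)>20: print(len(p),p.mean(0),np.percentile(p[:,2],[5,50,95]),cv2.minAreaRect((p[:,:2]*1000).astype(np.float32)))
E
```

```text
t 1.75 tcp [0.4318 0.2253 0.2464] yang 119.49 z [-5.e-04 -2.e-04 -1.e+00] q [ 24.6  -5.5 114.2  -0.   71.3 -94.9] F [-0.3  0.5 -0.9] M [0.09 0.01 0.03] w 0.0883 gf 0.0
D tool m [ 0.0044 -0.0203 -0.0036] units [ 0.0146 -0.0676 -0.0119]
rz units -0.0
[[-0.492  0.837  0.238  0.371]
 [ 0.87   0.473  0.135  0.191]
 [ 0.001  0.273 -0.962  0.385]
 [ 0.     0.     0.     1.   ]]
3453 [0.43374885 0.20802342 0.1588396 ] [0.15527261 0.15921998 0.16129222] ((437.4128112792969, 209.52452087402344), (115.69432830810547, 22.37249183654785), 29.5390567779541)
1064 [0.43540463 0.21297976 0.07463139] [0.06867794 0.07523241 0.07651428] ((436.74676513671875, 210.8196563720703), (58.464134216308594, 57.942813873291016), 15.070237159729004)
```

View pics/w2.png

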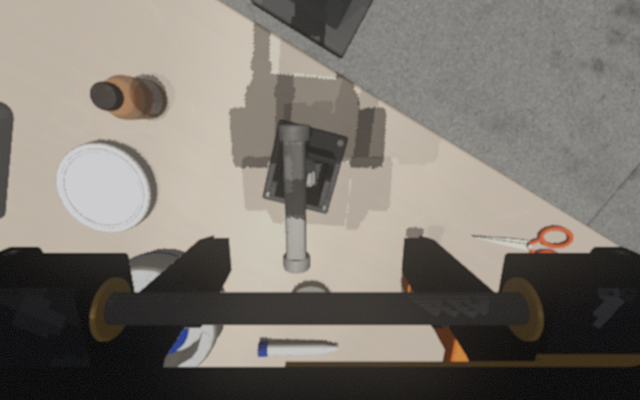

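The bar runs straight up the picture from (293,130) to (297,263), aligned with the jaws and slightly off-centre. Next: centre, descend, grip.

{"api": "arm_command", "payload": {
  "moves": [
    {"dx":0.012,"dy":-0.061,"dz":0,"rx":0,"ry":0,"rz":0,"claw":0},
    {"dx":0,"dy":0,"dz":0.1,"rx":0,"ry":0,"rz":0,"claw":0},
    {"dx":0,"dy":0,"dz":0.1,"rx":0,"ry":0,"rz":0,"claw":0},
    {"dx":0,"dy":0,"dz":0.1,"rx":0,"ry":0,"rz":0,"claw":0},
    {"dx":0,"dy":0,"dz":0.058,"rx":0,"ry":0,"rz":0,"claw":0},
    {"dx":0,"dy":0,"dz":0,"rx":0,"ry":0,"rz":0,"claw":0}
  ],
  "newtons": 40
}}

```text
time: 2.4
tcp_pos: [0.4354, 0.2067, 0.1362]
orientation: [[-0.872, -0.489, -0.006], [-0.489, 0.872, -0.002], [0.006, 0.001, -1.0]]
contact_force: [0.1, 0.4, -0.4]
gripper_width: 0.0883
grasp_force: 0.0
```

{"api": "arm_command", "payload": {
  "moves": [
    {"dx":0,"dy":0,"dz":0,"rx":0,"ry":0,"rz":0,"claw":255},
    {"dx":0,"dy":0,"dz":0,"rx":0,"ry":0,"rz":0,"claw":255},
    {"dx":0,"dy":0,"dz":0,"rx":0,"ry":0,"rz":0,"claw":255},
    {"dx":0,"dy":0,"dz":0,"rx":0,"ry":0,"rz":0,"claw":255},
    {"dx":0,"dy":0,"dz":0,"rx":0,"ry":0,"rz":0,"claw":255},
    {"dx":0,"dy":0,"dz":0,"rx":0,"ry":0,"rz":0,"claw":255},
    {"dx":0,"dy":0,"dz":0,"rx":0,"ry":0,"rz":0,"claw":255},
    {"dx":0,"dy":0,"dz":0,"rx":0,"ry":0,"rz":0,"claw":255}
  ]
}}

```text
time: 3.2
tcp_pos: [0.4379, 0.2077, 0.1393]
orientation: [[-0.871, -0.492, -0.0], [-0.492, 0.871, -0.0], [0.0, -0.0, -1.0]]
contact_force: [0.3, 0.1, -1.1]
gripper_width: 0.0261
grasp_force: 0.0
```

```bash
python3 -c "
from h import *
show()"
```

```text
t 3.2 tcp [0.4379 0.2077 0.1393] yang 119.46 z [-0. -0. -1.] q [ 2.24e+01 -1.00e-01  1.21e+02 -0.00e+00  5.91e+01 -9.70e+01] F [ 0.3  0.1 -1.1] M [0.04 0.01 0.08] w 0.0261 gf 0.0
```

Still closing. I'll finish closing, then lift 0.15 m.

{"api": "arm_command", "payload": {
  "moves": [
    {"dx":0,"dy":0,"dz":0,"rx":0,"ry":0,"rz":0,"claw":255},
    {"dx":0,"dy":0,"dz":0,"rx":0,"ry":0,"rz":0,"claw":255},
    {"dx":0,"dy":0,"dz":0,"rx":0,"ry":0,"rz":0,"claw":255},
    {"dx":0,"dy":0,"dz":0,"rx":0,"ry":0,"rz":0,"claw":255},
    {"dx":0,"dy":0,"dz":0,"rx":0,"ry":0,"rz":0,"claw":255}
  ],
  "newtons": 40
}}

```text
time: 3.7
tcp_pos: [0.4379, 0.2077, 0.1393]
orientation: [[-0.871, -0.492, -0.0], [-0.492, 0.871, 0.0], [0.0, 0.0, -1.0]]
contact_force: [0.2, -0.1, -0.5]
gripper_width: 0.0155
grasp_force: 40.0
```

{"api": "arm_command", "payload": {
  "moves": [
    {"dx":0,"dy":0,"dz":-0.05,"rx":0,"ry":0,"rz":0,"claw":255},
    {"dx":0,"dy":0,"dz":-0.06,"rx":0,"ry":0,"rz":0,"claw":255},
    {"dx":0,"dy":0,"dz":-0.08,"rx":0,"ry":0,"rz":0,"claw":255},
    {"dx":0,"dy":0,"dz":-0.08,"rx":0,"ry":0,"rz":0,"claw":255},
    {"dx":0,"dy":0,"dz":-0.1,"rx":0,"ry":0,"rz":0,"claw":255},
    {"dx":0,"dy":0,"dz":-0.1,"rx":0,"ry":0,"rz":0,"claw":255},
    {"dx":0,"dy":0,"dz":-0.05,"rx":0,"ry":0,"rz":0,"claw":255},
    {"dx":0,"dy":0,"dz":0,"rx":0,"ry":0,"rz":0,"claw":255}
  ]
}}

```text
time: 4.5
tcp_pos: [0.4391, 0.2081, 0.2974]
orientation: [[-0.871, -0.492, 0.004], [-0.492, 0.871, 0.002], [-0.004, -0.001, -1.0]]
contact_force: [1.0, -0.6, -2.3]
gripper_width: 0.0152
grasp_force: 40.0
```

```bash
python3 - <<'E'
from h import *
show()
im,d,K,T=load('top0.png')
# valve yaw & pointer from top picture
c=cloud(d,K,T)
hsv=cv2.cvtColor(im,cv2.COLOR_RGB2HSV)
m=((hsv[...,0]<17)&(hsv[...,1]>120)&(hsv[...,2]>90)).astype(np.uint8); m[:,:375]=0;m[:,440:]=0;m[:185]=0;m[245:]=0
n,l,st,ce=cv2.connectedComponentsWithStats(m)
for i in range(1,n):
    if st[i,4]>8: print('pipe',st[i],ce[i],ray(*ce[i],.03,K,T).round(4))
p=c[185:245,372:440].reshape(-1,3)
q=p[(p[:,2]>.005)&(p[:,2]<.016)]; print('plate',len(q),cv2.minAreaRect((q[:,:2]*1000).astype(np.float32)))
E
```

```text
t 4.5 tcp [0.4391 0.2081 0.2974] yang 119.47 z [ 0.0041  0.0015 -1.    ] q [ 22.4  -7.6 110.6  -0.   76.7 -97. ] F [ 1.  -0.6 -2.3] M [0.07 0.05 0.01] w 0.0152 gf 40.0
pipe [421 213   6   4  22] [423.27272727 214.5       ] [ 0.4482 -0.3242  0.03  ]
pipe [379 215  10   6  35] [383.94285714 217.74285714] [ 0.4405 -0.1972  0.03  ]
plate 444 ((451.2757568359375, -270.9255676269531), (219.28590393066406, 193.63685607910156), 88.65705871582031)
```

{"api": "arm_command", "payload": {
  "moves": [
    {"dx":0.075,"dy":-0.138,"dz":0,"rx":0,"ry":0,"rz":0,"claw":255},
    {"dx":0.075,"dy":-0.138,"dz":0,"rx":0,"ry":0,"rz":0,"claw":255},
    {"dx":0.075,"dy":-0.138,"dz":0,"rx":0,"ry":0,"rz":0,"claw":255},
    {"dx":0.075,"dy":-0.138,"dz":0,"rx":0,"ry":0,"rz":0,"claw":255},
    {"dx":0.075,"dy":-0.138,"dz":0,"rx":0,"ry":0,"rz":0,"claw":255},
    {"dx":0.075,"dy":-0.138,"dz":0,"rx":0,"ry":0,"rz":0,"claw":255},
    {"dx":0.075,"dy":-0.138,"dz":0,"rx":0,"ry":0,"rz":0,"claw":255},
    {"dx":0.075,"dy":-0.138,"dz":0,"rx":0,"ry":0,"rz":0,"claw":255}
  ]
}}

```text
time: 5.3
tcp_pos: [0.4427, -0.1707, 0.2927]
orientation: [[-0.871, -0.492, -0.003], [-0.492, 0.871, 0.001], [0.002, 0.003, -1.0]]
contact_force: [0.9, 0.1, -2.6]
gripper_width: 0.0152
grasp_force: 40.0
```

{"api": "arm_command", "payload": {
  "moves": [
    {"dx":0,"dy":0,"dz":0,"rx":0,"ry":0,"rz":0.163,"claw":255},
    {"dx":0,"dy":0,"dz":0,"rx":0,"ry":0,"rz":0.163,"claw":255},
    {"dx":0,"dy":0,"dz":0,"rx":0,"ry":0,"rz":0.163,"claw":255},
    {"dx":0,"dy":0,"dz":0,"rx":0,"ry":0,"rz":0.163,"claw":255},
    {"dx":0,"dy":0,"dz":0,"rx":0,"ry":0,"rz":0.163,"claw":255},
    {"dx":0,"dy":0,"dz":0,"rx":0,"ry":0,"rz":0.163,"claw":255},
    {"dx":0,"dy":0,"dz":0,"rx":0,"ry":0,"rz":0.163,"claw":255},
    {"dx":0,"dy":0,"dz":0,"rx":0,"ry":0,"rz":0,"claw":255}
  ]
}}

```text
time: 6.1
tcp_pos: [0.4431, -0.1687, 0.2927]
orientation: [[-0.928, 0.373, -0.004], [0.373, 0.928, 0.002], [0.004, 0.0, -1.0]]
contact_force: [-0.2, 1.3, -3.2]
gripper_width: 0.0155
grasp_force: 40.0
```

```bash
python3 - <<'E'
from h import *
show()
im,d,K,T=snap('wrist','w3.png'); print(T.round(3))
c=cloud(d,K,T).reshape(-1,3)
near=(d.ravel()>0)&(abs(c[:,0]-.445)<.07)&(abs(c[:,1]+.26)<.07)
p=c[near&(c[:,2]>.108)&(c[:,2]<.122)]
print(len(p)); 
if len(p)>20: print(cv2.minEnclosingCircle((p[:,:2]*1000).astype(np.float32)),cv2.fitEllipse((p[:,:2]*1000).astype(np.float32)),np.median(p[:,2]))
E
```

```text
t 6.1 tcp [ 0.4431 -0.1687  0.2927] yang 68.1 z [-0.0038  0.0016 -1.    ] q [-23.9  -8.5 111.9  -0.   76.8 -92. ] F [-0.2  1.3 -3.2] M [ 0.04 -0.03  0.02] w 0.0155 gf 40.0
[[ 0.373  0.894  0.25   0.379]
 [ 0.928 -0.359 -0.1   -0.143]
 [ 0.001  0.269 -0.963  0.431]
 [ 0.     0.     0.     1.   ]]
1878
((444.1694641113281, -261.7204895019531), 38.53447723388672) ((445.50958251953125, -257.21484375), (57.91549301147461, 60.710838317871094), 156.53756713867188) 0.11534692764819526
```

View pics/w3.png

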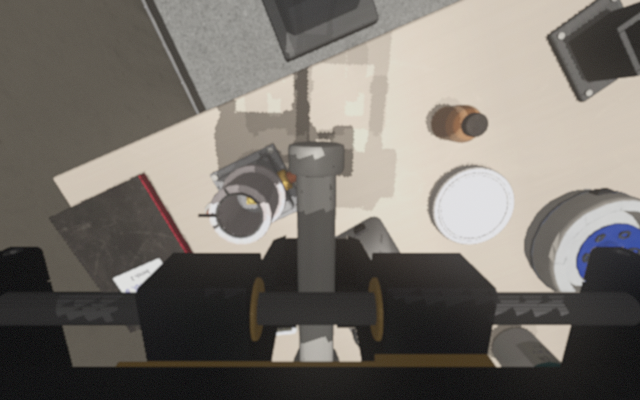

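The tower mouth is at about (240,218), the pointer at (207,215) left of it, and the held bar's knob at (316,158). Now I'll fit the ring, the pointer and the knob.

```bash
cat > fit.py <<'E'
from h import *
from scipy.optimize import least_squares
def ring(c,c0):
    p=c.reshape(-1,3); p=p[(p[:,2]>.111)&(p[:,2]<.12)&(np.hypot(p[:,0]-c0[0],p[:,1]-c0[1])<.05)][:,:2]
    f=lambda q:(lambda r:np.clip(r-.034,0,None)+np.clip(.023-r,0,None))(np.hypot(*(p-q).T))
    s=least_squares(f,p.mean(0),x_scale=.001,loss='soft_l1',f_scale=.001,diff_step=1e-4); return s.x,len(p),f(s.x).mean()
E
python3 - <<'E'
from fit import *
for f in ('top0.png','w3.png'):
    im,d,K,T=load(f); c=cloud(d,K,T); q,n,e=ring(c,(.4455,-.26)); print(f,q.round(4),n,e)
    g=im.astype(int).sum(2)
    if f[0]=='w': box=(slice(205,226),slice(196,216))
    else: box=(slice(212,226),slice(414,428))
    v,u=np.where(g[box]<(210 if f[0]=='w' else 170)); v=v+box[0].start;u=u+box[1].start
    P=np.array([ray(a,b,.115,K,T)[:2] for a,b in zip(u,v)]);r=np.hypot(*(P-q).T);k=(r>.02)&(r<.06)
    A=np.degrees(np.arctan2(*(P[k]-q).T[::-1])); print(k.sum(),'ptr ang',A.mean().round(1),A.std().round(1),'r',r[k].min().round(3),r[k].max().round(3))
s=manip.state(); R=s['orientation'];t=s['tcp_pos']
L=(c.reshape(-1,3)-t)@R
k=(d.ravel()>0)&(abs(L[:,1])<.02)&(L[:,2]<.0)&(L[:,2]>-.03)&(L[:,0]>.03)&(L[:,0]<.075)
print('bar',k.sum(),np.percentile(L[k],[0.5,50,99.5],axis=0).round(4))
w=k&(L[:,0]>.035);m=L[w]
for a in (.036,.042,.048,.053): 
    z=L[k&(abs(L[:,0]-a)<.003)]; print(a,np.percentile(z[:,1],[2,98]).round(4),np.median(z[:,2]).round(4))
E
```

```text
top0.png [ 0.4455 -0.2613] 195 9.670744715578943e-05<stdin>:9: RuntimeWarning: Mean of empty slice.
  ret = ret.dtype.type(ret / rcount)
  ret = _var(a, axis=axis, dtype=dtype, out=out, ddof=ddof,
  arrmean = um.true_divide(arrmean, div, out=arrmean,
  ret = ret.dtype.type(ret / rcount)
Traceback (most recent call last):
ValueError: zero-size array to reduction operation minimum which has no identity
```

```bash
python3 - <<'E'
from fit import *
for f in ('top0.png','w3.png'):
    im,d,K,T=load(f); c=cloud(d,K,T); q,n,e=ring(c,(.4455,-.26)); print(f,q.round(4),n,e)
    g=im.astype(int).sum(2)
    if f[0]=='w': box=(slice(205,226),slice(194,216))
    else: box=(slice(212,226),slice(414,428))
    G=g[box]; th=np.percentile(G,5); v,u=np.where(G<=th); v=v+box[0].start;u=u+box[1].start
    P=np.array([ray(a,b,.118,K,T)[:2] for a,b in zip(u,v)])-q
    print('thr',th,list(zip(u,v,np.degrees(np.arctan2(P[:,1],P[:,0])).round(),np.hypot(*P.T).round(3)))[:30])
s=manip.state(); R=s['orientation'];t=s['tcp_pos']
L=(c.reshape(-1,3)-t)@R
k=(d.ravel()>0)&(abs(L[:,1])<.02)&(L[:,2]<.0)&(L[:,2]>-.03)&(L[:,0]>.03)&(L[:,0]<.075)
print('bar',k.sum(),np.percentile(L[k],[0.5,50,99.5],axis=0).round(4))
for a in (.036,.042,.053): 
    z=L[k&(abs(L[:,0]-a)<.003)]; print(a,np.percentile(z[:,1],[2,98]).round(4),np.median(z[:,2]).round(4))
E
```

```text
top0.png [ 0.4455 -0.2613] 195 9.670744715578943e-05
thr 176.75 [(np.int64(414), np.int64(212), np.float64(-64.0), np.float64(0.015)), (np.int64(415), np.int64(212), np.float64(-68.0), np.float64(0.018)), (np.int64(414), np.int64(213), np.float64(-74.0), np.float64(0.014)), (np.int64(415), np.int64(213), np.float64(-77.0), np.float64(0.017)), (np.int64(414), np.int64(214), np.float64(-87.0), np.float64(0.013)), (np.int64(414), np.int64(215), np.float64(-99.0), np.float64(0.013)), (np.int64(415), np.int64(217), np.float64(-117.0), np.float64(0.018)), (np.int64(415), np.int64(218), np.float64(-125.0), np.float64(0.02)), (np.int64(414), np.int64(219), np.float64(-138.0), np.float64(0.019)), (np.int64(414), np.int64(220), np.float64(-144.0), np.float64(0.021))]
w3.png [ 0.4459 -0.2581] 1778 0.00010071976436544555
thr 309.0 [(np.int64(206), np.int64(214), np.float64(-116.0), np.float64(0.034)), (np.int64(207), np.int64(214), np.float64(-116.0), np.float64(0.033)), (np.int64(208), np.int64(214), np.float64(-116.0), np.float64(0.032)), (np.int64(211), np.int64(214), np.float64(-116.0), np.f
[... 991 characters left out ...]
.float64(0.031)), (np.int64(210), np.int64(215), np.float64(-114.0), np.float64(0.03)), (np.int64(211), np.int64(215), np.float64(-114.0), np.float64(0.029)), (np.int64(212), np.int64(215), np.float64(-114.0), np.float64(0.028)), (np.int64(213), np.int64(215), np.float64(-114.0), np.float64(0.027)), (np.int64(214), np.int64(215), np.float64(-114.0), np.float64(0.026)), (np.int64(215), np.int64(215), np.float64(-114.0), np.float64(0.025)), (np.int64(215), np.int64(216), np.float64(-112.0), np.float64(0.025))]
bar 3399 [[ 0.0302 -0.0106 -0.023 ]
 [ 0.0474  0.0002 -0.0198]
 [ 0.0577  0.0115 -0.0053]]
0.036 [-0.0074  0.0078] -0.0197
0.042 [-0.0073  0.0081] -0.0197
0.053 [-0.0105  0.011 ] -0.0208
```

{"api": "arm_command", "payload": {
  "moves": [
    {"dx":-0.04,"dy":-0.092,"dz":0,"rx":0,"ry":0,"rz":0,"claw":255},
    {"dx":-0.04,"dy":-0.092,"dz":0,"rx":0,"ry":0,"rz":0,"claw":255},
    {"dx":-0.04,"dy":-0.092,"dz":0,"rx":0,"ry":0,"rz":0,"claw":255},
    {"dx":0,"dy":0,"dz":0,"rx":0,"ry":0,"rz":0.058,"claw":255},
    {"dx":0,"dy":0,"dz":0,"rx":0,"ry":0,"rz":0,"claw":255}
  ]
}}

```text
time: 6.65
tcp_pos: [0.4461, -0.2599, 0.2939]
orientation: [[-0.91, 0.414, -0.002], [0.414, 0.91, 0.001], [0.002, 0.0, -1.0]]
contact_force: [0.2, -0.8, -2.7]
gripper_width: 0.0153
grasp_force: 40.0
```

```bash
python3 - <<'E'
from fit import *
show(.4457,-.259,.219,65.5)
im,d,K,T=snap('wrist','w4.png'); c=cloud(d,K,T); print(ring(c,(.4457,-.259)))
E
```

```text
t 6.65 tcp [ 0.4461 -0.2599  0.2939] yang 65.56 z [-0.002   0.0014 -1.    ] q [-33.   -3.7 107.5   0.   76.3 -98.6] F [ 0.2 -0.8 -2.7] M [ 0.01 -0.04 -0.03] w 0.0153 gf 40.0
D tool m [0.0006 0.0006 0.0749] units [0.0019 0.0022 0.2497]
rz units 0.001
(array([ 0.44567805, -0.2592102 ]), 624, np.float64(0.0002622991514059334))
```

View pics/w4.png

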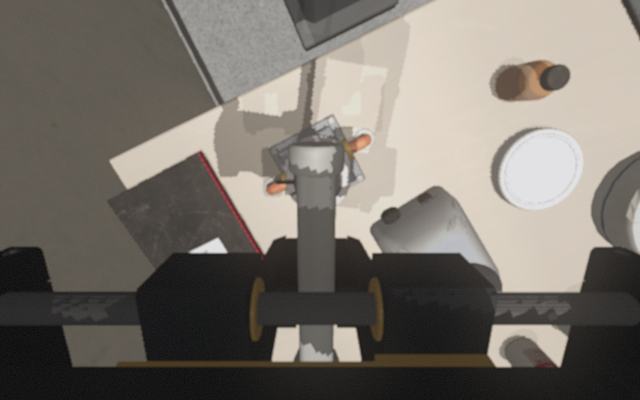

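The knob at (315,155) now hides part of the tower. The ring fit agrees at (0.4457, -0.2592), so I'll lower to just above the stem.

{"api": "arm_command", "payload": {
  "moves": [
    {"dx":0.002,"dy":0.002,"dz":0.07,"rx":0,"ry":0,"rz":0,"claw":255},
    {"dx":0,"dy":0,"dz":0.07,"rx":0,"ry":0,"rz":0,"claw":255},
    {"dx":0,"dy":0,"dz":0.07,"rx":0,"ry":0,"rz":0,"claw":255},
    {"dx":0,"dy":0,"dz":0.07,"rx":0,"ry":0,"rz":0,"claw":255},
    {"dx":0,"dy":0,"dz":0.06,"rx":0,"ry":0,"rz":0,"claw":255},
    {"dx":0,"dy":0,"dz":0,"rx":0,"ry":0,"rz":0,"claw":255},
    {"dx":0,"dy":0,"dz":0,"rx":0,"ry":0,"rz":0,"claw":255}
  ]
}}

```text
time: 7.4
tcp_pos: [0.4462, -0.258, 0.1931]
orientation: [[-0.911, 0.413, -0.001], [0.413, 0.911, 0.001], [0.001, 0.0, -1.0]]
contact_force: [0.1, 0.6, -2.6]
gripper_width: 0.0152
grasp_force: 40.0
```

```bash
python3 -c "
from h import *
show(.4457,-.259,.159,65.5)"
```

```text
t 7.4 tcp [ 0.4462 -0.258   0.1931] yang 65.63 z [-8.e-04  6.e-04 -1.e+00] q [-32.8   0.2 114.6   0.   65.3 -98.4] F [ 0.1  0.6 -2.6] M [-0.01  0.02 -0.02] w 0.0152 gf 40.0
D tool m [ 0.     -0.0012  0.0341] units [ 0.     -0.0039  0.1137]
rz units 0.003
```

{"api": "arm_command", "payload": {
  "moves": [
    {"dx":0,"dy":-0.003,"dz":0.014,"rx":0,"ry":0,"rz":0,"claw":255},
    {"dx":0,"dy":0,"dz":0.014,"rx":0,"ry":0,"rz":0,"claw":255},
    {"dx":0,"dy":0,"dz":0.014,"rx":0,"ry":0,"rz":0,"claw":255},
    {"dx":0,"dy":0,"dz":0.014,"rx":0,"ry":0,"rz":0,"claw":255},
    {"dx":0,"dy":0,"dz":0,"rx":0,"ry":0,"rz":0,"claw":255}
  ]
}}

```text
time: 7.9
tcp_pos: [0.4456, -0.2592, 0.1758]
orientation: [[-0.91, 0.414, -0.001], [0.414, 0.91, 0.001], [0.001, 0.0, -1.0]]
contact_force: [0.4, 0.8, -2.7]
gripper_width: 0.0153
grasp_force: 40.0
```

{"api": "arm_command", "payload": {
  "moves": [
    {"dx":0,"dy":0,"dz":0.01,"rx":0,"ry":0,"rz":0,"claw":255},
    {"dx":0,"dy":0,"dz":0.01,"rx":0,"ry":0,"rz":0,"claw":255},
    {"dx":0,"dy":0,"dz":0.01,"rx":0,"ry":0,"rz":0,"claw":255},
    {"dx":0,"dy":0,"dz":0,"rx":0,"ry":0,"rz":0,"claw":255}
  ]
}}

```text
time: 8.3
tcp_pos: [0.4457, -0.2593, 0.1669]
orientation: [[-0.91, 0.415, -0.001], [0.415, 0.91, 0.001], [0.001, 0.0, -1.0]]
contact_force: [-0.1, 0.2, -2.6]
gripper_width: 0.0153
grasp_force: 40.0
```

```bash
python3 -c "
from h import *
show(.4457,-.259,.159,65.5)"
```

```text
t 8.3 tcp [ 0.4457 -0.2593  0.1669] yang 65.51 z [-9.e-04  5.e-04 -1.e+00] q [-33.    1.6 116.1  -0.   62.4 -98.5] F [-0.1  0.2 -2.6] M [-0.01 -0.02 -0.08] w 0.0153 gf 40.0
D tool m [0.0001 0.0002 0.0079] units [0.0003 0.0008 0.0264]
rz units 0.0
```

{"api": "arm_command", "payload": {
  "moves": [
    {"dx":0,"dy":0,"dz":0.01,"rx":0,"ry":0,"rz":0,"claw":255},
    {"dx":0,"dy":0,"dz":0.011,"rx":0,"ry":0,"rz":0,"claw":255},
    {"dx":0,"dy":0,"dz":0,"rx":0,"ry":0,"rz":0,"claw":255},
    {"dx":0,"dy":0,"dz":0,"rx":0,"ry":0,"rz":0,"claw":255},
    {"dx":0,"dy":0,"dz":0,"rx":0,"ry":0,"rz":0,"claw":255}
  ]
}}

```text
time: 8.8
tcp_pos: [0.4461, -0.2595, 0.1613]
orientation: [[-0.91, 0.414, 0.0], [0.414, 0.91, -0.0], [-0.0, -0.0, -1.0]]
contact_force: [0.1, -0.6, -2.8]
gripper_width: 0.0154
grasp_force: 40.0
```

{"api": "arm_command", "payload": {
  "moves": [
    {"dx":0,"dy":0,"dz":0,"rx":0,"ry":0,"rz":0.15,"claw":255},
    {"dx":0,"dy":0,"dz":0,"rx":0,"ry":0,"rz":0.15,"claw":255},
    {"dx":0,"dy":0,"dz":0,"rx":0,"ry":0,"rz":0.15,"claw":255},
    {"dx":0,"dy":0,"dz":0,"rx":0,"ry":0,"rz":0.15,"claw":255},
    {"dx":0,"dy":0,"dz":0,"rx":0,"ry":0,"rz":0.15,"claw":255},
    {"dx":0,"dy":0,"dz":0,"rx":0,"ry":0,"rz":0.15,"claw":255},
    {"dx":0,"dy":0,"dz":0,"rx":0,"ry":0,"rz":0.15,"claw":255},
    {"dx":0,"dy":0,"dz":0,"rx":0,"ry":0,"rz":0.15,"claw":255}
  ]
}}

```text
time: 9.6
tcp_pos: [0.4455, -0.2593, 0.1613]
orientation: [[-0.195, 0.981, -0.001], [0.981, 0.195, 0.0], [0.001, -0.001, -1.0]]
contact_force: [-0.9, -0.2, -1.8]
gripper_width: 0.0154
grasp_force: 40.0
```

```bash
python3 -c "
from h import *
show(.4459,-.2593,.161)"
```

```text
t 9.6 tcp [ 0.4455 -0.2593  0.1613] yang 11.26 z [-1.3e-03  3.0e-04 -1.0e+00] q [-33.    2.  116.4  -0.   61.7 -44.2] F [-0.9 -0.2 -1.8] M [0.04 0.44 0.07] w 0.0154 gf 40.0
D tool m [-0.      0.0004  0.0003] units [-0.0001  0.0013  0.0009]
```

{"api": "arm_command", "payload": {
  "moves": [
    {"dx":0,"dy":0,"dz":0,"rx":0,"ry":0,"rz":0.1,"claw":255},
    {"dx":0,"dy":0,"dz":0,"rx":0,"ry":0,"rz":0.1,"claw":255},
    {"dx":0,"dy":0,"dz":0,"rx":0,"ry":0,"rz":0.1,"claw":255},
    {"dx":0,"dy":0,"dz":0,"rx":0,"ry":0,"rz":0.07,"claw":255},
    {"dx":0,"dy":0,"dz":0,"rx":0,"ry":0,"rz":0.04,"claw":255},
    {"dx":0,"dy":0,"dz":0,"rx":0,"ry":0,"rz":0,"claw":255}
  ]
}}

```text
time: 10.2
tcp_pos: [0.4455, -0.2592, 0.1613]
orientation: [[0.121, 0.993, -0.001], [0.993, -0.121, 0.001], [0.0, -0.001, -1.0]]
contact_force: [-2.2, 0.9, -0.7]
gripper_width: 0.0157
grasp_force: 40.0
```

```bash
python3 -c "
from h import *
show()"
```

```text
t 10.2 tcp [ 0.4455 -0.2592  0.1613] yang -6.92 z [-1.2e-03  5.0e-04 -1.0e+00] q [-33.    2.  116.4  -0.   61.7 -26. ] F [-2.2  0.9 -0.7] M [0.13 0.56 0.1 ] w 0.0157 gf 40.0
```

{"api": "arm_command", "payload": {
  "moves": [
    {"dx":0,"dy":0,"dz":0,"rx":0,"ry":0,"rz":0.04,"claw":255},
    {"dx":0,"dy":0,"dz":0,"rx":0,"ry":0,"rz":0.03,"claw":255},
    {"dx":0,"dy":0,"dz":0,"rx":0,"ry":0,"rz":0,"claw":255}
  ]
}}

```text
time: 10.5
tcp_pos: [0.4457, -0.2593, 0.1612]
orientation: [[0.175, 0.985, -0.001], [0.985, -0.175, 0.0], [0.0, -0.001, -1.0]]
contact_force: [-2.9, 0.8, -0.7]
gripper_width: 0.0151
grasp_force: 40.1
```

```bash
python3 -c "
from h import *
show()"
```

```text
t 10.5 tcp [ 0.4457 -0.2593  0.1612] yang -10.07 z [-7.e-04  3.e-04 -1.e+00] q [-33.    2.  116.4  -0.   61.7 -22.9] F [-2.9  0.8 -0.7] M [0.19 0.63 0.09] w 0.0151 gf 40.1
```

{"api": "arm_command", "payload": {
  "moves": [
    {"dx":0,"dy":0,"dz":0,"rx":0,"ry":0,"rz":0.04,"claw":255},
    {"dx":0,"dy":0,"dz":0,"rx":0,"ry":0,"rz":0.04,"claw":255},
    {"dx":0,"dy":0,"dz":0,"rx":0,"ry":0,"rz":0,"claw":255},
    {"dx":0,"dy":0,"dz":0,"rx":0,"ry":0,"rz":0,"claw":255}
  ]
}}

```text
time: 10.9
tcp_pos: [0.4458, -0.2594, 0.1612]
orientation: [[0.235, 0.972, -0.0], [0.972, -0.235, 0.0], [0.0, -0.001, -1.0]]
contact_force: [-0.9, 1.3, -0.7]
gripper_width: 0.0155
grasp_force: 40.2
```

```bash
python3 - <<'E'
from fit import *
show()
im,d,K,T=snap('wrist','w5.png')
im,d,K,T=snap('top','top5.png')
cv2.imwrite('pics/c5.png',cv2.resize(im[175:255,360:450,::-1],None,fx=7,fy=7,interpolation=cv2.INTER_CUBIC))
E
```

```text
t 10.9 tcp [ 0.4458 -0.2594  0.1612] yang -13.61 z [-5.e-04  2.e-04 -1.e+00] q [-33.    2.  116.4  -0.   61.7 -19.3] F [-0.9  1.3 -0.7] M [0.36 0.65 0.27] w 0.0155 gf 40.2
```

View pics/w5.png

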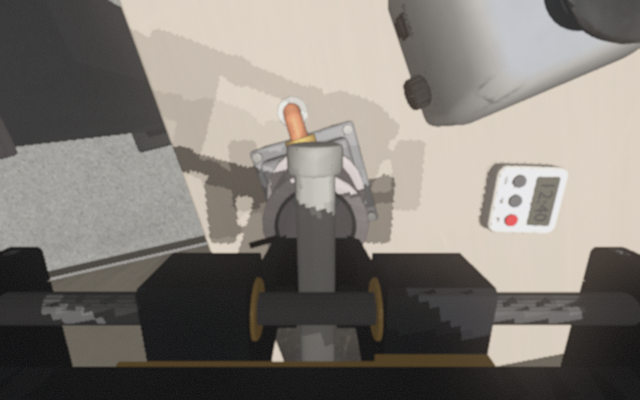

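The pointer is at about (250–272, 241) in front of the tower, and Mz has jumped to 0.27, which suggests the stop. I'll check its direction.

```bash
python3 - <<'E'
from h import *
im,d,K,T=load('w5.png')
for a in ((251,244),(260,242),(270,239)):
    p=ray(*a,.118,K,T)[:2]-np.array([.4457,-.2592]); print(np.degrees(np.arctan2(p[1],p[0]))%360,np.hypot(*p))
E
```

```text
180.44099877723738 0.041649332622143084
180.5539103638213 0.03575287027395232
179.7385333698838 0.02908139439487587
```

{"api": "arm_command", "payload": {
  "moves": [
    {"dx":0,"dy":0,"dz":0,"rx":0,"ry":0,"rz":0.04,"claw":255},
    {"dx":0,"dy":0,"dz":0,"rx":0,"ry":0,"rz":0,"claw":255},
    {"dx":0,"dy":0,"dz":0,"rx":0,"ry":0,"rz":0,"claw":255},
    {"dx":0,"dy":0,"dz":0,"rx":0,"ry":0,"rz":0,"claw":255}
  ]
}}

```text
time: 11.4
tcp_pos: [0.4459, -0.2594, 0.1612]
orientation: [[0.266, 0.964, -0.0], [0.964, -0.266, 0.0], [0.0, -0.0, -1.0]]
contact_force: [-1.9, 0.8, -1.1]
gripper_width: 0.0155
grasp_force: 40.4
```

```bash
python3 -c "
from h import *
show()"
```

```text
t 11.4 tcp [ 0.4459 -0.2594  0.1612] yang -15.44 z [-3.e-04  1.e-04 -1.e+00] q [-32.9   2.  116.4  -0.   61.7 -17.5] F [-1.9  0.8 -1.1] M [0.35 0.69 0.37] w 0.0155 gf 40.4
```

At the stop: Mz is 0.37 and the pointer is at 180°, about 1.6 rad. Back off the play and lift out.

{"api": "arm_command", "payload": {
  "moves": [
    {"dx":0,"dy":0,"dz":0,"rx":0,"ry":0,"rz":-0.11,"claw":255},
    {"dx":0,"dy":0,"dz":0,"rx":0,"ry":0,"rz":-0.11,"claw":255},
    {"dx":0,"dy":0,"dz":0,"rx":0,"ry":0,"rz":0,"claw":255},
    {"dx":0,"dy":0,"dz":-0.02,"rx":0,"ry":0,"rz":0,"claw":255},
    {"dx":0,"dy":0,"dz":-0.03,"rx":0,"ry":0,"rz":0,"claw":255},
    {"dx":0,"dy":0,"dz":-0.04,"rx":0,"ry":0,"rz":0,"claw":255},
    {"dx":0,"dy":0,"dz":0,"rx":0,"ry":0,"rz":0,"claw":255}
  ]
}}

```text
time: 12.1
tcp_pos: [0.4482, -0.2608, 0.1916]
orientation: [[0.098, 0.995, 0.006], [0.995, -0.098, -0.003], [-0.003, 0.006, -1.0]]
contact_force: [-1.4, 0.3, -2.6]
gripper_width: 0.0154
grasp_force: 40.0
```

```bash
python3 -c "
from h import *
show(.4457,-.2593,.30,15)"
```

```text
t 12.1 tcp [ 0.4482 -0.2608  0.1916] yang -5.62 z [ 0.0055 -0.0035 -1.    ] q [-33.    0.3 114.6   0.   64.7 -27.3] F [-1.4  0.3 -2.6] M [-0.02  0.13  0.01] w 0.0154 gf 40.0
D tool m [ 0.0009 -0.002  -0.1084] units [ 0.0032 -0.0066 -0.3614]
rz units -0.458
```

{"api": "arm_command", "payload": {
  "moves": [
    {"dx":0,"dy":0,"dz":-0.06,"rx":0,"ry":0,"rz":0,"claw":255},
    {"dx":0,"dy":0,"dz":-0.07,"rx":0,"ry":0,"rz":0,"claw":255},
    {"dx":0,"dy":0,"dz":-0.08,"rx":0,"ry":0,"rz":0,"claw":255},
    {"dx":0,"dy":0,"dz":-0.08,"rx":0,"ry":0,"rz":0,"claw":255},
    {"dx":0,"dy":0,"dz":-0.07,"rx":0,"ry":0,"rz":-0.15,"claw":255},
    {"dx":0,"dy":0,"dz":0,"rx":0,"ry":0,"rz":-0.15,"claw":255},
    {"dx":0,"dy":0,"dz":0,"rx":0,"ry":0,"rz":-0.158,"claw":255},
    {"dx":0,"dy":0,"dz":0,"rx":0,"ry":0,"rz":0,"claw":255}
  ]
}}

```text
time: 12.9
tcp_pos: [0.4465, -0.2597, 0.2971]
orientation: [[-0.259, 0.966, 0.002], [0.966, 0.259, -0.001], [-0.002, 0.002, -1.0]]
contact_force: [-0.7, 0.7, -2.9]
gripper_width: 0.0152
grasp_force: 40.0
```

```bash
python3 - <<'E'
from fit import *
show(.437,.209,.295,15)
s=manip.state(); R=s['orientation'];t=s['tcp_pos']
im,d,K,T=snap('wrist','w6.png'); c=cloud(d,K,T)
L=(c.reshape(-1,3)-t)@R
k=(d.ravel()>0)&(abs(L[:,1])<.02)&(L[:,2]<.01)&(L[:,2]>-.035)&(L[:,0]>.03)&(L[:,0]<.075)
print('bar',k.sum(),np.percentile(L[k],[0.5,50,99.5],axis=0).round(4))
for a in (.036,.042,.053): 
    z=L[k&(abs(L[:,0]-a)<.003)]; print(a,np.percentile(z[:,1],[2,98]).round(4),np.median(z[:,2]).round(4))
im,d,K,T=snap('top','top6.png')
cv2.imwrite('pics/c6.png',cv2.resize(im[180:250,370:440,::-1],None,fx=8,fy=8,interpolation=cv2.INTER_CUBIC))
E
```

```text
t 12.9 tcp [ 0.4465 -0.2597  0.2971] yang 15.02 z [ 0.0019 -0.0011 -1.    ] q [-33.   -3.9 107.4   0.   76.4 -48. ] F [-0.7  0.7 -2.9] M [0.01 0.02 0.  ] w 0.0152 gf 40.0
D tool m [0.4552 0.1123 0.0016] units [1.5173 0.3744 0.0052]
rz units 0.0
bar 3401 [[ 0.0303 -0.0104 -0.0233]
 [ 0.0474  0.0004 -0.0202]
 [ 0.0578  0.0116 -0.0056]]
0.036 [-0.0072  0.008 ] -0.02
0.042 [-0.0072  0.0082] -0.02
0.053 [-0.0103  0.0111] -0.0211
```

View pics/w6.png

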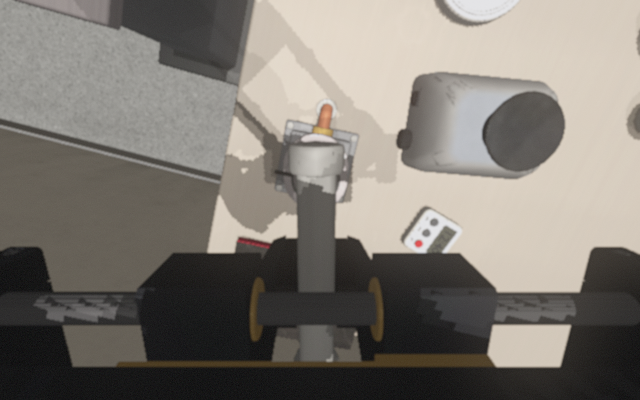

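The grip is unchanged, and the pointer near (281,173) still points to the front. Move to the stand.

{"api": "arm_command", "payload": {
  "moves": [
    {"dx":0.15,"dy":0.037,"dz":0,"rx":0,"ry":0,"rz":0,"claw":255},
    {"dx":0.15,"dy":0.037,"dz":0,"rx":0,"ry":0,"rz":0,"claw":255},
    {"dx":0.15,"dy":0.037,"dz":0,"rx":0,"ry":0,"rz":0,"claw":255},
    {"dx":0.15,"dy":0.037,"dz":0,"rx":0,"ry":0,"rz":0,"claw":255},
    {"dx":0.15,"dy":0.037,"dz":0,"rx":0,"ry":0,"rz":0,"claw":255},
    {"dx":0.15,"dy":0.037,"dz":0,"rx":0,"ry":0,"rz":0,"claw":255},
    {"dx":0.15,"dy":0.037,"dz":0,"rx":0,"ry":0,"rz":0,"claw":255},
    {"dx":0.15,"dy":0.037,"dz":0,"rx":0,"ry":0,"rz":0,"claw":255}
  ]
}}

```text
time: 13.8
tcp_pos: [0.4382, 0.1131, 0.2965]
orientation: [[-0.256, 0.967, 0.001], [0.967, 0.256, 0.0], [-0.0, 0.001, -1.0]]
contact_force: [1.9, -0.7, -2.4]
gripper_width: 0.0154
grasp_force: 40.0
```

{"api": "arm_command", "payload": {
  "moves": [
    {"dx":0.12,"dy":0.037,"dz":0,"rx":0,"ry":0,"rz":0,"claw":255},
    {"dx":0.1,"dy":0.037,"dz":0,"rx":0,"ry":0,"rz":0,"claw":255},
    {"dx":0.05,"dy":0.005,"dz":0,"rx":0,"ry":0,"rz":0,"claw":255},
    {"dx":0,"dy":0,"dz":0,"rx":0,"ry":0,"rz":0,"claw":255},
    {"dx":0,"dy":0,"dz":0,"rx":0,"ry":0,"rz":0,"claw":255}
  ]
}}

```text
time: 14.3
tcp_pos: [0.4402, 0.1955, 0.296]
orientation: [[-0.259, 0.966, -0.0], [0.966, 0.259, -0.001], [-0.001, -0.0, -1.0]]
contact_force: [-0.3, 0.8, -2.0]
gripper_width: 0.0155
grasp_force: 40.0
```

```bash
python3 - <<'E'
from fit import *
show(.437,.209,.139,15)
im,d,K,T=snap('top','top7.png')
cv2.imwrite('pics/c7.png',cv2.resize(im[180:250,370:440,::-1],None,fx=8,fy=8,interpolation=cv2.INTER_CUBIC))
im,d,K,T=snap('wrist','w7.png'); c=cloud(d,K,T).reshape(-1,3)
p=c[(d.ravel()>0)&(abs(c[:,0]-.437)<.05)&(abs(c[:,1]-.209)<.05)&(c[:,2]>.07)&(c[:,2]<.08)]
print(len(p), np.percentile(p,[1,99],axis=0).round(4) if len(p) else 0, cv2.minAreaRect((p[:,:2]*1000).astype(np.float32)) if len(p)>20 else 0)
E
```

```text
t 14.3 tcp [0.4402 0.1955 0.296 ] yang 15.01 z [-3.e-04 -8.e-04 -1.e+00] q [ 21.   -7.8 111.   -0.   76.8   6. ] F [-0.3  0.8 -2. ] M [-0.08  0.01 -0.02] w 0.0155 gf 40.0
D tool m [0.014  0.0005 0.157 ] units [0.0466 0.0015 0.5233]
rz units 0.0
427 [[0.4029 0.1761 0.071 ]
 [0.4711 0.2439 0.0769]] ((437.14398193359375, 209.9584503173828), (57.96312713623047, 58.16910171508789), 15.102469444274902)
```

View pics/c7.png

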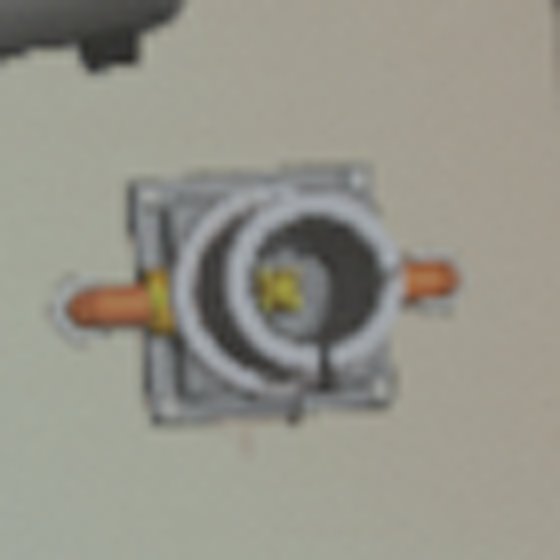

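The pointer (dark mark at (325,365)) now points straight to the front, so the valve is shut. Centre over the stand at (0.437, 0.2095) and lower.

{"api": "arm_command", "payload": {
  "moves": [
    {"dx":0.048,"dy":0.002,"dz":0,"rx":0,"ry":0,"rz":0,"claw":255},
    {"dx":0,"dy":0,"dz":0.08,"rx":0,"ry":0,"rz":0,"claw":255},
    {"dx":0,"dy":0,"dz":0.08,"rx":0,"ry":0,"rz":0,"claw":255},
    {"dx":0,"dy":0,"dz":0.07,"rx":0,"ry":0,"rz":0,"claw":255},
    {"dx":0,"dy":0,"dz":0.05,"rx":0,"ry":0,"rz":0,"claw":255},
    {"dx":0,"dy":0,"dz":0.05,"rx":0,"ry":0,"rz":0,"claw":255},
    {"dx":0,"dy":0,"dz":0,"rx":0,"ry":0,"rz":0,"claw":255},
    {"dx":0,"dy":0,"dz":0,"rx":0,"ry":0,"rz":0,"claw":255}
  ]
}}

```text
time: 15.2
tcp_pos: [0.4374, 0.2098, 0.1974]
orientation: [[-0.259, 0.966, 0.0], [0.966, 0.259, 0.0], [0.0, 0.0, -1.0]]
contact_force: [0.3, -0.4, -3.1]
gripper_width: 0.0154
grasp_force: 40.0
```

```bash
python3 -c "
from h import *
show(.437,.2095,.1395,15)"
```

```text
t 15.2 tcp [0.4374 0.2098 0.1974] yang 15.0 z [ 0.e+00  1.e-04 -1.e+00] q [ 22.7  -3.5 117.7   0.   65.8   7.7] F [ 0.3 -0.4 -3.1] M [-0.02  0.12 -0.  ] w 0.0154 gf 40.0
D tool m [-0.0002 -0.0005  0.0579] units [-0.0005 -0.0015  0.193 ]
rz units 0.0
```

{"api": "arm_command", "payload": {
  "moves": [
    {"dx":0,"dy":0,"dz":0.05,"rx":0,"ry":0,"rz":0,"claw":255},
    {"dx":0,"dy":0,"dz":0.05,"rx":0,"ry":0,"rz":0,"claw":255},
    {"dx":0,"dy":0,"dz":0.05,"rx":0,"ry":0,"rz":0,"claw":255},
    {"dx":0,"dy":0,"dz":0.025,"rx":0,"ry":0,"rz":0,"claw":255},
    {"dx":0,"dy":0,"dz":0.017,"rx":0,"ry":0,"rz":0,"claw":255},
    {"dx":0,"dy":0,"dz":0,"rx":0,"ry":0,"rz":0,"claw":255},
    {"dx":0,"dy":0,"dz":0,"rx":0,"ry":0,"rz":0,"claw":255}
  ]
}}

```text
time: 15.9
tcp_pos: [0.4378, 0.2099, 0.1404]
orientation: [[-0.259, 0.966, 0.001], [0.966, 0.259, 0.001], [0.0, 0.001, -1.0]]
contact_force: [0.1, -0.3, -2.5]
gripper_width: 0.0155
grasp_force: 40.0
```

{"api": "arm_command", "payload": {
  "moves": [
    {"dx":0,"dy":0,"dz":0.004,"rx":0,"ry":0,"rz":0,"claw":255},
    {"dx":0,"dy":0,"dz":0,"rx":0,"ry":0,"rz":0,"claw":255},
    {"dx":0,"dy":0,"dz":0,"rx":0,"ry":0,"rz":0,"claw":255}
  ]
}}

```text
time: 16.2
tcp_pos: [0.4379, 0.21, 0.1393]
orientation: [[-0.259, 0.966, 0.002], [0.966, 0.259, 0.001], [0.0, 0.002, -1.0]]
contact_force: [0.4, 0.1, 0.7]
gripper_width: 0.0153
grasp_force: 40.0
```

{"api": "arm_command", "payload": {
  "moves": [
    {"dx":0,"dy":0,"dz":0,"rx":0,"ry":0,"rz":0,"claw":200},
    {"dx":0,"dy":0,"dz":0,"rx":0,"ry":0,"rz":0,"claw":150},
    {"dx":0,"dy":0,"dz":0,"rx":0,"ry":0,"rz":0,"claw":100},
    {"dx":0,"dy":0,"dz":0,"rx":0,"ry":0,"rz":0,"claw":50},
    {"dx":0,"dy":0,"dz":0,"rx":0,"ry":0,"rz":0,"claw":0},
    {"dx":0,"dy":0,"dz":0,"rx":0,"ry":0,"rz":0,"claw":0},
    {"dx":0,"dy":0,"dz":0,"rx":0,"ry":0,"rz":0,"claw":0},
    {"dx":0,"dy":0,"dz":0,"rx":0,"ry":0,"rz":0,"claw":0}
  ]
}}

```text
time: 17.0
tcp_pos: [0.4372, 0.2097, 0.1384]
orientation: [[-0.259, 0.966, -0.0], [0.966, 0.259, -0.0], [-0.0, -0.0, -1.0]]
contact_force: [0.4, 0.2, 0.2]
gripper_width: 0.0729
grasp_force: 0.0
```

{"api": "arm_command", "payload": {
  "moves": [
    {"dx":0,"dy":0,"dz":0,"rx":0,"ry":0,"rz":0,"claw":0},
    {"dx":0,"dy":0,"dz":0,"rx":0,"ry":0,"rz":0,"claw":0},
    {"dx":0,"dy":0,"dz":-0.06,"rx":0,"ry":0,"rz":0,"claw":0},
    {"dx":0,"dy":0,"dz":-0.1,"rx":0,"ry":0,"rz":0,"claw":0},
    {"dx":0,"dy":0,"dz":-0.1,"rx":0,"ry":0,"rz":0,"claw":0},
    {"dx":0,"dy":0,"dz":-0.1,"rx":0,"ry":0,"rz":0,"claw":0},
    {"dx":0,"dy":0,"dz":0,"rx":0,"ry":0,"rz":0,"claw":0}
  ]
}}

```text
time: 17.7
tcp_pos: [0.44, 0.2109, 0.2515]
orientation: [[-0.259, 0.966, 0.008], [0.966, 0.259, 0.004], [0.001, 0.009, -1.0]]
contact_force: [0.3, 0.4, -0.6]
gripper_width: 0.0877
grasp_force: 0.0
```

```bash
python3 - <<'E'
from h import *
show()
im,d,K,T=snap('wrist','w8.png'); c=cloud(d,K,T).reshape(-1,3)
near=(d.ravel()>0)&(abs(c[:,0]-.438)<.08)&(abs(c[:,1]-.2085)<.08)
for a,b in ((.135,.175),(.065,.085)):
    p=c[near&(c[:,2]>a)&(c[:,2]<b)]
    print(len(p),np.percentile(p[:,2],[5,50,95]).round(4),cv2.minAreaRect((p[:,:2]*1000).astype(np.float32)))
E
```

```text
t 17.7 tcp [0.44   0.2109 0.2515] yang 15.03 z [ 0.0084  0.0036 -1.    ] q [ 22.7  -6.  114.1   0.   71.4   7.7] F [ 0.3  0.4 -0.6] M [-0.03  0.06  0.02] w 0.0877 gf 0.0
3226 [0.156  0.1592 0.1613] ((440.4038391113281, 210.30911254882812), (21.954099655151367, 116.09671783447266), 15.209125518798828)
1061 [0.0687 0.0751 0.0764] ((437.01373291015625, 210.02569580078125), (58.12953567504883, 58.15902328491211), 15.130545616149902)
```

The key stands upright with its bar top at 0.159 m, within 4 mm of the pocket's centre, and the gripper is clear of it.

{"api": "arm_command", "payload": {
  "moves": [
    {"dx":0,"dy":0,"dz":-0.05,"rx":0,"ry":0,"rz":0,"claw":0},
    {"dx":0,"dy":0,"dz":0,"rx":0,"ry":0,"rz":0,"claw":0},
    {"dx":0,"dy":0,"dz":0,"rx":0,"ry":0,"rz":0,"claw":0}
  ]
}}

```text
time: 18.05
tcp_pos: [0.437, 0.2096, 0.2609]
orientation: [[-0.259, 0.966, -0.001], [0.966, 0.259, -0.0], [-0.0, -0.001, -1.0]]
contact_force: [0.1, 0.1, -0.5]
gripper_width: 0.088
grasp_force: 0.0
```

```bash
python3 -c "
from h import *
print(job.job_done())"
```

```text
the job is handed in; nothing more can be done
None
```

The job is handed in at about 18 s of the 67 s allowed: the valve is shut against its stop, the key is back upright in its stand pocket and released, and nothing showed the bystanders being touched; the hand-in gave no verdict.

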